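# Sweep the trial lenses through the gate into the return slot

### The job

Three loose trial lenses, rimmed red, blue and yellow, lie on the black deck of the lens return tray. With your fingertips sweep them one at a time, in any order, through the narrow gate in the tray's far fence so that all three drop into the slot behind it: slide them, never pick one up, and do not let a second lens touch the one that is in the gate. Leave the swab cup, the drop bottle and the jar beside the tray standing where they are.

Things in the scene. Friction and masses are not known exactly. Their poses are not given: they have to be found in the camera images.
- gate (a point): Middle of the gate, at deck level (75 mm above the table), in the far fence of the lens return tray. x: level, off the deck through the gate into the slot (the way to sweep); y left; z up. The gate is a gap 50 mm wide (y -25 to +25) in the fence, which spans x -3 to +3 mm. Two 45-degree lead-in walls, 5 mm thick, widen from its posts to y = +/-53 mm at x = -29 mm.
- tray: Grey lens return tray, fixed to the table; place and turn differ each time. Origin at table level 88 mm behind the gate (-x), axes as the gate's. Flat black deck 75 mm above the table, from 160 mm before the origin to the drop 91 mm beyond it, 140 mm to each side, all fenced but for the gate. Fence and lead-in walls stand 18 mm above the deck, fence 6 mm thick.
- slot (a point): Centre of the slot's floor: an open pocket right behind the gate, 60 mm long (from the deck's sharp edge, 3 mm past the gate's middle), 52 mm wide, floor 71 mm below the deck, its other three sides walled to fence height. A lens tips in once its centre is a few mm past the edge, so the fingers need not enter the gate.
- lens_red: A loose optician's trial lens lying flat on the tray's deck: a red-rimmed disc with pale glass, 38 mm in diameter, 8 mm thick, about 22 g. Origin: centre of its underside (so at deck height while it lies on the deck). Its turn about z means nothing.
- lens_blue: A loose optician's trial lens lying flat on the tray's deck: a blue-rimmed disc with pale glass, 38 mm in diameter, 8 mm thick, about 22 g. Origin: centre of its underside (so at deck height while it lies on the deck). Its turn about z means nothing.
- lens_yellow: A loose optician's trial lens lying flat on the tray's deck: a yellow-rimmed disc with pale glass, 38 mm in diameter, 8 mm thick, about 22 g. Origin: centre of its underside (so at deck height while it lies on the deck). Its turn about z means nothing.
- swab_cup: White plastic cup of cotton swabs standing loose on the table near the tray, 60 mm across, cup 68 mm high, swabs to 97 mm. Leave it. Origin: centre of its underside.
- drop_bottle: White eye-drop bottle with a green cap standing loose on the table near the tray, 30 mm across, 75 mm high. Leave it. Origin: centre of its underside.
- tip_jar: Amber glass jar with a black cap standing loose on the table near the tray, 52 mm across, 60 mm high. Leave it. Origin: centre of its underside.
Not all that is in view belongs to the job. Leave any brown or green look-alike of the lens_red alone.

How it is judged:
By the outcome, as a careful person would: the job done as asked, in the order asked, and still so for the second after the job is handed in, with the robot touching nothing.
It also fails if it takes over 56 s, if anything falls off the work surface, if the arm or the gripper's body presses on something with over 40 N, if the wrist force passes 120 N, or if a joint passes its speed limit or range.

### The arm

A 6-joint arm with a two-finger parallel gripper is mounted at the origin on the work surface. World frame = base frame: x ahead of the robot, y to its left, z up, the work surface at z = 0. Lengths are in mm, angles in degrees, forces in N, time in s.
With the tool pointing down it reaches from about 350 to 800 mm from the base axis. Payload 7.3 kg.
Tool frame: the origin (TCP) lies at the very end of the fingers, on their centre line; the grasp point (between the pads) lies 19 mm behind it (bot.pinch_z is the distance from the TCP to the grasp point, in mm); z points along the fingers, y is the direction in which the jaws open and shut (so a half turn about z gives the same grasp; the last joint's range is limited). The gripper opens to 85 mm and grips with 20 to 120 N. Pads are 22 mm wide; open, the fingers measure 114 mm over their backs; the gripper's body (76 mm by 85 mm) begins 54 mm behind the grasp point. The pads swing forward as they close: fully open they stand 13 mm farther back than shut.
Start: joints at [62.338, 19.595, 87.324, -0, 73.075, -8.365], TCP at [173.482, 495.528, 231.322] pointing down, gripper open.
Joint ranges: [-145.02, 145.02], [-44.19, 115.74], [2.07, 154.8], [-57.11, 237.11], [16.16, 152.29], [-177.93, 177.93]. Speed limits (degrees/s): [147.25, 147.25, 180, 180, 180, 180].

### API

Orientations are given as [roll, pitch, yaw] about the fixed x, y, z axes, in that order (R = Rz(yaw) Ry(pitch) Rx(roll)).
In Python, from workcell import sensors, imaging, ticket, finder, bot gives the robot as it stands. The module is installed in compiled form; this text tells all that it offers.
- The arm moves only by the tool send_rows, never from a script. Its argument "motion" is a list of rows, each an object of numbers: "dx", "dy", "dz": the shift along the tool's x, y, z in mm; "rx", "ry", "rz": the turn, a rotation vector about the tool's x, y, z in rad. In form: [{"dx": .., "dy": .., "dz": .., "rx": .., "ry": .., "rz": ..}, ...]. A call has 1 to 5 rows; each row shifts and turns the commanded pose from where the row before left it, along the tool's axes as they then stand; what a row does not reach is not made up. A row lasts 1/12 s, in which the tool goes at most 41.7 mm and 7.16 degrees, less where a joint would pass 70% of its speed; a pose out of reach is approached as far as the arm can. A call is refused whole if a number of a shift passes 41.7 or a number of a turn 0.125, either way. A call with a gripper value outside its range is refused whole. "claw" is the opening, from 0 (shut) to 1 (fully open), set as the call begins (left out, the last holds). The fingers move at their own pace and stop on an object; the grip force is fixed at half the most. Time passes only in rows, so rows that do not move let the fingers close. It gives the time, the measured TCP pose, the force and the opening at its end, in the units of the state.
- sensors.get_obs(): the state, without advancing time (a new reading comes with each control period).
- imaging.grab_frame(name): name is "scene" or "top" or "wrist"; returns a dict with "image" (400x640x3 uint8, red, green, blue), "fx", "fy", "cx", "cy" (pixels), "rvec" (rotation vector, rad) and "tvec" (3), from world to camera coordinates, as OpenCV has them; the wrist camera has in their place "hand_eye" (4x4, takes a point from camera to tool coordinates, whose origin is the TCP and whose axes are the flange's). Camera axes: x right, y down, z forward; pixel columns grow to the right and rows downward; lengths in mm; the calibration is good to about 2 mm. A picture is of the moment at which its call begins: read the wrist's pose just before it. There is no depth.
- ticket.hand_in(): hands the job in, once; it reports no verdict.
Trained networks look in a picture, given as the dict that the camera call returned (one of the last four; its "shot" number tells which), for a name from the list of things; names that differ only in an ending like _2 or _b are one class to them, and where a whole thing is asked for, a point or a joint stands for the part that bears it (a point fixed in the world has none). Each returns a list of dicts, best first, with "confidence" (0 to 1); they miss things now and then, are a little off and sometimes report something else, mostly with a low value. They report only what shows in the picture. A call takes as long as a camera call. They do not tell look-alikes from the thing itself.
- finder.cut_out(target, picture): "pixels" (400x640 bool, what is visible of it) and "pixel" ([column, row] in pixels, amid what is visible of it).
The state is a dict: "t": time; "joint_positions": joint angles; "qd": joint speeds; "effort": joint torques, N m; "position": TCP position; "tool_rot": TCP orientation; "wrist_force": force on the tool from outside, world axes, zero at the start; "ft_torque": the same for the moment, N m; "grip_width": opening from 0.0 (shut) to 1.0 (fully open).
Only numpy, scipy, OpenCV 4.12 (cv2) and the standard library are available. Lean on these libraries where they do the work, as an engineer would, in place of code of your own. Each camera call takes 0.05 s, during which the arm holds its last target.

## Working session

There is one attempt and no reset: what is moved stays moved. The work goes in short steps, Python scripts to look and compute and a tool call to move; the robot and the scene stay as the last step left them, time stands still between calls to the robot, and variables do not carry over. Pictures are saved under pics/ and viewed, and the job is handed in when it is done.

Besides the shell and the picture viewer there is one more tool, called after "Call:" in YAML: its name, and indented under it one key for each argument. send_rows: Moves the arm, as the interface text tells. Its arguments: {"type":"object","properties":{"motion":{"type":"array"},"claw":{"type":"number"}},"required":["motion"]}

```bash
mkdir -p pics; ls; python3 - <<'E'
from workcell import sensors, imaging, ticket, finder, bot
import cv2
s=sensors.get_obs(); print(s['t'],s['position'],s['tool_rot'],s['grip_width'])
for n in ['top','scene']:
    f=imaging.grab_frame(n); cv2.imwrite(f'pics/{n}0.png',f['image'][:,:,::-1])
    print(n,f['fx'],f['cx'],f['rvec'],f['tvec'])
E
```

```text
pics
0.0 [173.28203613 495.15248382 230.6085327 ] [-1.79910303e+02 -1.44086295e-02  1.60699561e+02] 0.9999880338812341
top 461.64524960803044 319.11621618844157 [ 2.19209813 -2.02783728  0.20804359] [  5.91395072 540.97238416 841.38985049]
scene 408.3224081585638 322.8956461125893 [ 0.86557537  2.57103221 -1.05911332] [ 409.59653115 -199.38197367 1227.68897397]
```

View pics/top0.png

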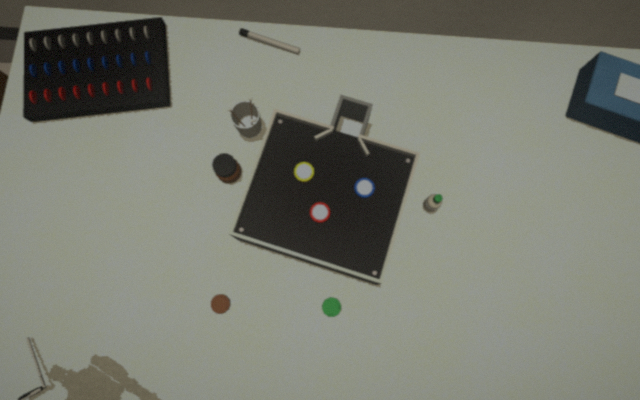

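View pics/scene0.png

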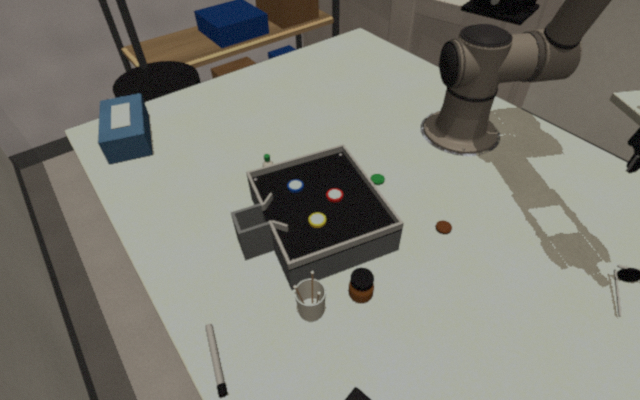

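```bash
cat > h.py <<'E'
from workcell import sensors, imaging, ticket, finder, bot
import cv2, numpy as np
def cam(f):
    K=np.array([[f['fx'],0,f['cx']],[0,f['fy'],f['cy']],[0,0,1.]]);R=cv2.Rodrigues(np.array(f['rvec']))[0];return K,R,np.array(f['tvec'])
def back(f,px,z):
    K,R,t=cam(f);d=R.T@np.linalg.solve(K,np.array([px[0],px[1],1.]));c=-R.T@t
    return c+d*(z-c[2])/d[2]
def proj(f,P):
    K,R,t=cam(f);q=(np.asarray(P,float)@R.T+t)@K.T;return q[:,:2]/q[:,2:]
E
python3 - <<'E'
from h import *
import pickle
for n in ['top','scene']:
    f=imaging.grab_frame(n)
    for k in ['lens_red','lens_blue','lens_yellow','tray','gate','slot','swab_cup','drop_bottle','tip_jar']:
        z={'l':81,'t':75,'g':75,'s':4,'d':75}[k[0]]
        try:
            for r in finder.cut_out(k,f)[:4]:
                m=np.argwhere(r['pixels']);c=m.mean(0)[::-1]
                print(n,k,round(r['confidence'],2),r['pixel'],c.round(1),len(m),back(f,c,z).round(1))
        except Exception as e: print(k,e)
    pickle.dump(dict(f),open(n+'.pkl','wb'))
    im=f['image'][:,:,::-1]
    cr=im[85:295,220:440] if n=='top' else im[135:285,225:410]
    cv2.imwrite(f'pics/{n}z.png',cv2.resize(cr,None,fx=2.8 if n=='top' else 4,fy=2.8 if n=='top' else 4,interpolation=cv2.INTER_CUBIC))
print(sensors.get_obs()['t'])
E
```

```text
top lens_red 0.87 [320.3, 213.1] [319.7 211.9] 314 [512.1  44.8  81. ]
top lens_red 0.59 [217.2, 300.7] [220.2 303.4] 276 [331.1 210.5  81. ]
top lens_red 0.52 [331.5, 307.8] [331.5 306.7] 303 [341.   10.3  81. ]
top lens_blue 0.67 [363.1, 187.2] [364.2 187.3] 282 [565.8 -35.7  81. ]
top lens_yellow 0.73 [305.6, 170.6] [304.  171.3] 311 [588.4  80.8  81. ]
top lens_yellow 0.67 [330.3, 193.6] [326.7 192. ] 21849 [551.2  34.5  81. ]
top tray 0.87 [329.4, 197.2] [327.  192.4] 21383 [551.9  33.9  75. ]
top gate 0.98 [332.6, 193.4] [327.2 192.2] 21839 [552.2  33.6  75. ]
top slot 0.8 [329.0, 194.0] [327.1 192.4] 21522 [567.8  33.7   4. ]
top swab_cup 0.93 [246.6, 116.7] [246.4 118. ] 911 [716.7 217.3   4. ]
top drop_bottle 0.67 [430.9, 200.7] [432.3 202.4] 262 [ 548.  -166.7   75. ]
top tip_jar 0.69 [229.2, 167.9] [227.  168.8] 657 [583.4 229.2  75. ]
scene lens_red 0.57 [443.8, 225.7] [443.  227.3] 193 [392.9 263.1  81. ]
scene lens_red 0.56 [333.4, 198.0] [333.8 195.1] 204 [515.8  47.7  81. ]
scene lens_red 0.55 [378.9, 179.2] [377.1 179.2] 103 [402.2  68.4  81. ]
scene lens_blue 0.52 [
[... 234 characters left out ...]
, 296.4] [309.2 299. ] 1058 [715.4 230.6  81. ]
scene tray 0.88 [316.7, 214.8] [316.1 216.3] 15433 [583.1  70.9  75. ]
scene tray 0.62 [311.9, 299.8] [309.8 299.2] 1086 [713.  228.6  75. ]
scene gate 0.9 [313.2, 214.8] [316.  216.5] 15391 [583.5  71.3  75. ]
scene gate 0.29 [294.4, 187.0] [294.3 186. ] 167 [567.3 -37.4  75. ]
scene slot 0.73 [314.4, 216.4] [316.1 216.7] 15378 [547.7  19.6   4. ]
scene swab_cup 0.62 [309.9, 298.7] [309.9 298.9] 1124 [690.  192.5   4. ]
scene drop_bottle 0.41 [263.3, 161.0] [266.1 160.5] 93 [ 571.6 -157.4   75. ]
scene tip_jar 0.72 [315.1, 214.7] [315.7 216.5] 15437 [584.1  70.8  75. ]
scene tip_jar 0.62 [360.3, 286.7] [360.7 285.8] 767 [620.3 263.6  75. ]
1.1
```

View pics/topz.png

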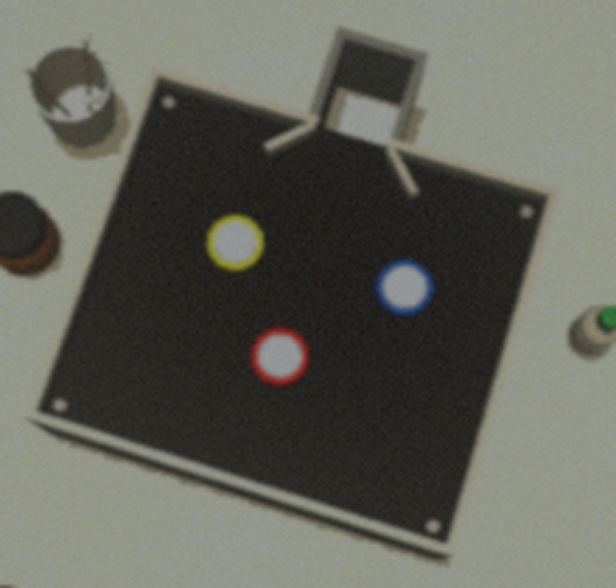

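View pics/scenez.png

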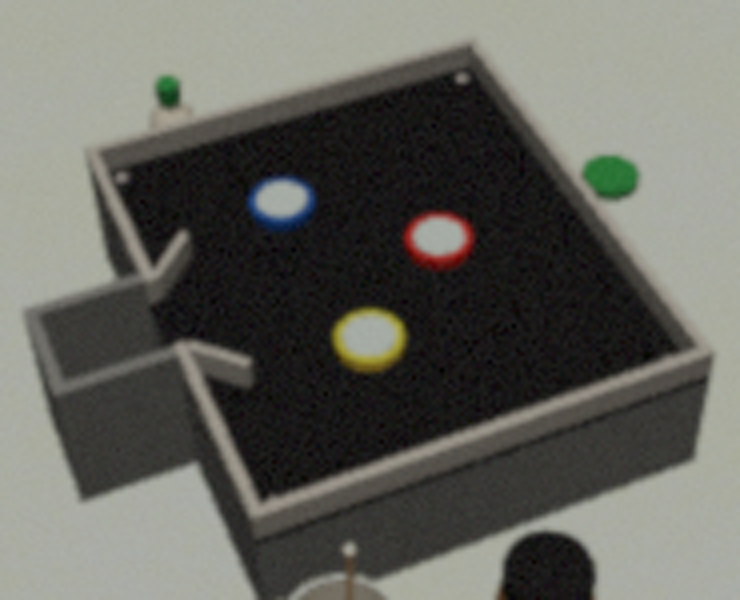

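```bash
python3 - <<'E'
from h import *
import pickle
T=pickle.load(open('top.pkl','rb'));S=pickle.load(open('scene.pkl','rb'))
g=lambda p:(220+p[0]/2.8,85+p[1]/2.8)
h=lambda p:(225+p[0]/4,135+p[1]/4)
from scipy.optimize import least_squares
sc=np.array([back(T,g(p),75)[:2] for p in [(168,102),(527,212),(433,526),(60,405)]]);print('screws',sc.round(1),sc.mean(0))
for i in range(4): print(np.linalg.norm(sc[i]-sc[i-1]))
lp=[back(T,g(p),93)[:2] for p in [(267,149),(415,193)]];print('tips',np.round(lp,1),np.linalg.norm(lp[0]-lp[1]),np.mean(lp,0))
po=[back(T,g(p),93)[:2] for p in [(317,122),(390,147)]];print('posts',np.round(po,1),np.linalg.norm(po[0]-po[1]),np.mean(po,0))
e=(sc[0]+sc[1]-sc[2]-sc[3]);print('yaw screws x',np.degrees(np.arctan2(e[1],e[0])))
e=(sc[0]+sc[3]-sc[1]-sc[2]);print('yaw screws y',np.degrees(np.arctan2(e[1],e[0]))-90)
fc=np.array([back(S,h(p),93)[:2] for p in [(258,520),(92,150),(472,42),(712,355)]]);print('scene corners',fc.round(1))
for i in range(4): print(np.linalg.norm(fc[i]-fc[i-1]))
e=(fc[0]+fc[1]-fc[2]-fc[3]);print('yaw scene',np.degrees(np.arctan2(e[1],e[0])), fc.mean(0), (fc[0]+fc[1])/2)
lp=[back(S,h(p),93)[:2] for p in [(250,362),(188,235)]];print('tips S',np.round(lp,1),np.linalg.norm(lp[0]-lp[1]),np.mean(lp,0))
E
```

```text
screws [[ 687.4  136.7]
 [ 626.7 -117.9]
 [ 407.5  -64.7]
 [ 468.1  188.4]] [547.43273319  35.63772739]
225.29316548499736
261.7829216467795
225.58123308282643
260.2780757282926
tips [[652.   64. ]
 [628.6 -38.5]] 105.13756243081603 [640.25721786  12.75280092]
posts [[674.   31.4]
 [659.9 -19.6]] 52.90053672076682 [666.97837558   5.86541004]
yaw screws x -13.463885717849791
yaw screws y -13.432135785293895
scene corners [[ 706.6  154. ]
 [ 638.  -126.7]
 [ 395.6  -68.5]
 [ 461.   211.5]]
252.21527007911553
289.0410146980415
249.28184305064468
287.49591987299596
yaw scene -13.34061756317939 [550.28336435  42.57437723] [672.27391053  13.64570589]
tips S [[654.8  68.6]
 [630.7 -31. ]] 102.53872230034744 [642.71493184  18.7993342 ]
```

```bash
cat >> h.py <<'E'
from scipy.spatial.transform import Rotation as Ro
def pose():
    s=sensors.get_obs();return np.array(s['position']),Ro.from_euler('xyz',s['tool_rot'],degrees=True),s
def plan(tg,cur=None):
    """tg: list of (x,y,z,yaw,nrows). prints rows in tool axes"""
    if cur is None:
        p,R,s=pose();print('now',p.round(1),np.round(s['tool_rot'],1),round(s['t'],2))
    else: p=np.array(cur[:3]);R=Ro.from_euler('xyz',[180,0,cur[3]],degrees=True)
    for x,y,z,yaw,n in tg:
        q=np.array([x,y,z]);T=Ro.from_euler('xyz',[180,0,yaw],degrees=True)
        rv=(R.inv()*T).as_rotvec()
        print('->',(x,y,z,yaw),n)
        for i in range(n):
            d=R.inv().apply((q-p)/n); 
            print('  ',dict(dx=round(d[0],1),dy=round(d[1],1),dz=round(d[2],1),rx=round(rv[0]/n,3),ry=round(rv[1]/n,3),rz=round(rv[2]/n,3)))
            if np.allclose(rv/n,0,atol=5e-4): print('   x',n);break
            R=R*Ro.from_rotvec(rv/n)
        p,R=q,T
E
python3 -c "
from h import *
plan([(470,55,220,166.6,14)])"
```

```text
now [173.5 495.5 231.3] [180.    0.  160.7] 1.1
-> (470, 55, 220, 166.6) 14
   {'dx': np.float64(-30.4), 'dy': np.float64(-22.7), 'dz': np.float64(0.8), 'rx': np.float64(0.0), 'ry': np.float64(0.0), 'rz': np.float64(-0.007)}
   {'dx': np.float64(-30.2), 'dy': np.float64(-22.9), 'dz': np.float64(0.8), 'rx': np.float64(0.0), 'ry': np.float64(0.0), 'rz': np.float64(-0.007)}
   {'dx': np.float64(-30.1), 'dy': np.float64(-23.1), 'dz': np.float64(0.8), 'rx': np.float64(0.0), 'ry': np.float64(0.0), 'rz': np.float64(-0.007)}
   {'dx': np.float64(-29.9), 'dy': np.float64(-23.4), 'dz': np.float64(0.8), 'rx': np.float64(0.0), 'ry': np.float64(0.0), 'rz': np.float64(-0.007)}
   {'dx': np.float64(-29.7), 'dy': np.float64(-23.6), 'dz': np.float64(0.8), 'rx': np.float64(0.0), 'ry': np.float64(0.0), 'rz': np.float64(-0.007)}
   {'dx': np.float64(-29.5), 'dy': np.float64(-23.8), 'dz': np.float64(0.8), 'rx': np.float64(0.0), 'ry': np.float64(0.0), 'rz': np.float64(-0.007)}
   {'dx': np.float64(-29.4), 'dy': np.float64(-24.0), 'dz': np.float64(0.8), 'rx': np.float64(0.0), 'ry': np.float64(0.0), 'rz': n
[... 361 characters left out ...]
4(-24.7), 'dz': np.float64(0.8), 'rx': np.float64(0.0), 'ry': np.float64(0.0), 'rz': np.float64(-0.007)}
   {'dx': np.float64(-28.6), 'dy': np.float64(-24.9), 'dz': np.float64(0.8), 'rx': np.float64(0.0), 'ry': np.float64(0.0), 'rz': np.float64(-0.007)}
   {'dx': np.float64(-28.5), 'dy': np.float64(-25.1), 'dz': np.float64(0.8), 'rx': np.float64(0.0), 'ry': np.float64(0.0), 'rz': np.float64(-0.007)}
   {'dx': np.float64(-28.3), 'dy': np.float64(-25.3), 'dz': np.float64(0.8), 'rx': np.float64(0.0), 'ry': np.float64(0.0), 'rz': np.float64(-0.007)}
   {'dx': np.float64(-28.1), 'dy': np.float64(-25.5), 'dz': np.float64(0.8), 'rx': np.float64(0.0), 'ry': np.float64(0.0), 'rz': np.float64(-0.007)}
```

Call:
send_rows:
  motion:
    - {"dx": -30,"dy": -23,"dz": 1,"rz": -0.007}
    - {"dx": -30,"dy": -23,"dz": 1,"rz": -0.007}
    - {"dx": -30,"dy": -23,"dz": 1,"rz": -0.007}
    - {"dx": -30,"dy": -23,"dz": 1,"rz": -0.007}
    - {"dx": -30,"dy": -23,"dz": 1,"rz": -0.007}
  claw: 0.19

```text
validation failed for argument at $.mo...
```

Call:
send_rows:
  motion:
    - {"dx": -29,"dy": -24,"dz": 1,"rz": -0.007}
    - {"dx": -29,"dy": -24,"dz": 1,"rz": -0.007}
    - {"dx": -29,"dy": -24,"dz": 1,"rz": -0.007}
    - {"dx": -29,"dy": -24,"dz": 1,"rz": -0.007}
    - {"dx": -29,"dy": -24,"dz": 1,"rz": -0.007}

```text
validation failed for argument at $.mo...
```

Call:
send_rows:
  motion:
    - {"dx": -29,"dy": -25,"dz": 0,"rz": -0.007}
    - {"dx": -28,"dy": -25,"dz": 0,"rz": -0.007}
    - {"dx": -28,"dy": -25,"dz": 0,"rz": -0.007}
    - {"dx": -28,"dy": -25,"dz": 0,"rz": -0.007}

```text
validation failed for argument at $.mo...
```

```bash
cat > w.py <<'E'
import sys
from h import *
p,R,s=pose()
f=imaging.grab_frame('wrist');print(p.round(1),s['tool_rot'],s['grip_width'],s['t'],s['wrist_force'].round(1) if hasattr(s['wrist_force'],'round') else s['wrist_force'])
print(f['fx'],np.round(f['hand_eye'],3))
cv2.imwrite(sys.argv[1],f['image'][:,:,::-1])
import pickle
f=dict(f);H=np.array(f['hand_eye']);Rc=R.as_matrix()@H[:3,:3];tc=R.apply(H[:3,3])+p
f['rvec']=cv2.Rodrigues(Rc.T)[0].ravel();f['tvec']=-Rc.T@tc
for k in ['lens_red','lens_blue','lens_yellow']:
    for r in finder.cut_out(k,f)[:3]:
        m=np.argwhere(r['pixels']);c=m.mean(0)[::-1];print(k,round(r['confidence'],2),c.round(1),len(m),back(f,c,81).round(1))
pickle.dump(f,open('wrist.pkl','wb'))
E
python3 w.py pics/w1.png
```

```text
[173.5 495.5 231.3] [1.79992941e+02 2.35017204e-03 1.60704482e+02] 1.000385351720519 1.1 [-0.1  0.4  0.2]
302.19555306929516 [[   0.      -0.965   -0.264   66.444]
 [   1.      -0.       0.      -0.231]
 [  -0.      -0.264    0.965 -143.793]
 [   0.       0.       0.       1.   ]]
```

View pics/w1.png

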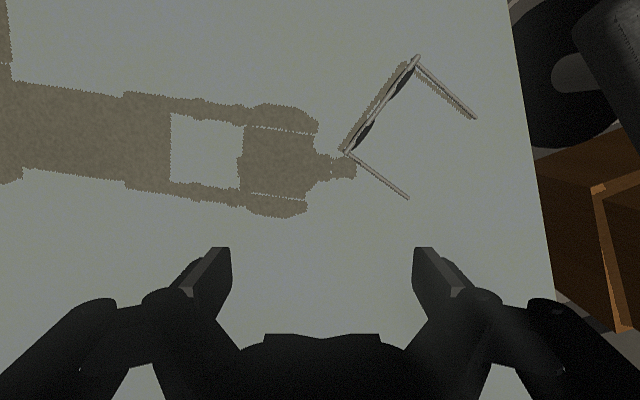

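Call:
send_rows:
  motion:
    - {"dx": -30,"dy": -23,"dz": 1,"rx": 0,"ry": 0,"rz": -0.007}
    - {"dx": -30,"dy": -23,"dz": 1,"rx": 0,"ry": 0,"rz": -0.007}
    - {"dx": -30,"dy": -23,"dz": 1,"rx": 0,"ry": 0,"rz": -0.007}
    - {"dx": -30,"dy": -23,"dz": 1,"rx": 0,"ry": 0,"rz": -0.007}
    - {"dx": -30,"dy": -23,"dz": 1,"rx": 0,"ry": 0,"rz": -0.007}
  claw: 0.19

```text
t: 1.72
position: [279.7, 337.5, 226.4]
tool_rot: [180.0, 0.0, 162.8]
wrist_force: [-0.2, -0.1, 0.1]
grip_width: 0.292
```

Call:
send_rows:
  motion:
    - {"dx": -29,"dy": -24,"dz": 1,"rx": 0,"ry": 0,"rz": -0.007}
    - {"dx": -29,"dy": -24,"dz": 1,"rx": 0,"ry": 0,"rz": -0.007}
    - {"dx": -29,"dy": -24,"dz": 1,"rx": 0,"ry": 0,"rz": -0.007}
    - {"dx": -29,"dy": -24,"dz": 1,"rx": 0,"ry": 0,"rz": -0.007}
    - {"dx": -29,"dy": -24,"dz": 1,"rx": 0,"ry": 0,"rz": -0.007}

```text
t: 2.13
position: [384.9, 181.0, 221.5]
tool_rot: [180.0, 0.0, 164.7]
wrist_force: [0.6, 1.3, 0.3]
grip_width: 0.188
```

Call:
send_rows:
  motion:
    - {"dx": -29,"dy": -25,"dz": 0,"rx": 0,"ry": 0,"rz": -0.007}
    - {"dx": -28,"dy": -25,"dz": 0,"rx": 0,"ry": 0,"rz": -0.007}
    - {"dx": -28,"dy": -25,"dz": 0,"rx": 0,"ry": 0,"rz": -0.007}
    - {"dx": -28,"dy": -25,"dz": 0,"rx": 0,"ry": 0,"rz": -0.007}
    - {"dx": 0,"dy": 0,"dz": 0,"rx": 0,"ry": 0,"rz": 0}

```text
t: 2.55
position: [471.5, 52.4, 221.3]
tool_rot: [-179.9, 0.2, 166.1]
wrist_force: [0.0, -0.8, -0.1]
grip_width: 0.191
```

```bash
python3 w.py pics/w2.png
```

```text
[471.5  52.4 221.3] [-1.79926820e+02  1.64177730e-01  1.66056004e+02] 0.19148440393502558 2.55 [ 0.  -0.8 -0.1]
302.19555306929516 [[ 0.00000e+00 -9.65000e-01 -2.64000e-01  6.64630e+01]
 [ 1.00000e+00 -0.00000e+00  1.00000e-03 -2.54000e-01]
 [-1.00000e-03 -2.64000e-01  9.65000e-01 -1.43792e+02]
 [ 0.00000e+00  0.00000e+00  0.00000e+00  1.00000e+00]]
lens_red 0.82 [450.6  10.9] 838 [350.1 192.7  81. ]
lens_red 0.7 [255.8  70.1] 1035 [354.7  22.1  81. ]
lens_red 0.65 [325.2 229.7] 1085 [513.3  45.6  81. ]
lens_blue 0.55 [255.3 279.7] 35 [549.9 -39.1  81. ]
lens_yellow 0.46 [387.  277.5] 70 [580.8  95.7  81. ]
```

View pics/w2.png

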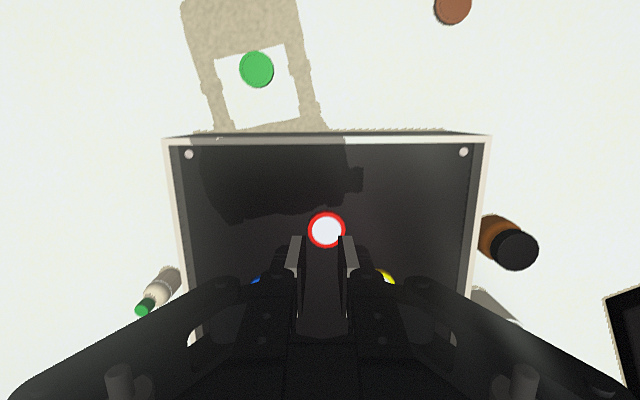

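```bash
python3 - <<'E'
from h import *
import pickle
f=pickle.load(open('wrist.pkl','rb'))
for p in [(189,154),(463,152)]: print(back(f,p,75))
S=pickle.load(open('scene.pkl','rb'))
for p in [(123,178),(462,78)]: print('scene',back(S,(225+p[0]/4,135+p[1]/4),75))
E
```

```text
[409.30093122 -62.85733347  75.        ]
[470.41644516 191.27257675  75.        ]
scene [ 627.79728963 -112.52042147   75.        ]
scene [409.02888049 -61.32224567  75.        ]
```

Call:
send_rows:
  motion:
    - {"dx": 6.8,"dy": 3.9,"dz": 32,"rx": 0,"ry": 0,"rz": -0.009}
    - {"dx": 0,"dy": 0,"dz": 35,"rx": 0,"ry": 0,"rz": 0}
    - {"dx": 0,"dy": 0,"dz": 35,"rx": 0,"ry": 0,"rz": 0}
    - {"dx": 0,"dy": 0,"dz": 32,"rx": 0,"ry": 0,"rz": 0}
    - {"dx": 0,"dy": 0,"dz": 7,"rx": 0,"ry": 0,"rz": 0}

```text
t: 3.17
position: [458.8, 64.2, 76.6]
tool_rot: [-179.9, -0.4, 167.0]
wrist_force: [-1.4, -0.8, -0.3]
grip_width: 0.192
```

```bash
python3 w.py pics/w3.png; python3 -c "
from h import *
plan([(670-20*.9726,9+20*.2326,78.5,166.55,16)])" | head -4
```

```text
[458.8  64.2  76.6] [-179.92312125   -0.44270221  166.96096188] 0.19188180797049367 3.1667 [-1.4 -0.8 -0.3]
302.19555306929516 [[ 0.00000e+00 -9.65000e-01 -2.64000e-01  6.64790e+01]
 [ 1.00000e+00 -0.00000e+00  1.00000e-03 -2.58000e-01]
 [-1.00000e-03 -2.64000e-01  9.65000e-01 -1.43794e+02]
 [ 0.00000e+00  0.00000e+00  0.00000e+00  1.00000e+00]]
lens_red 0.87 [316.9 327.4] 739 [499.7  52.   81. ]
lens_red 0.86 [200.1  61.2] 3043 [359.6  33.8  81. ]
now [463.4  63.3  81.9] [1.800e+02 1.000e-01 1.669e+02] 3.37
-> (650.548, 13.652000000000001, 78.5, 166.55) 16
   {'dx': np.float64(-12.1), 'dy': np.float64(-0.4), 'dz': np.float64(0.2), 'rx': np.float64(0.0), 'ry': np.float64(0.0), 'rz': np.float64(0.0)}
   x 16
```

View pics/w3.png

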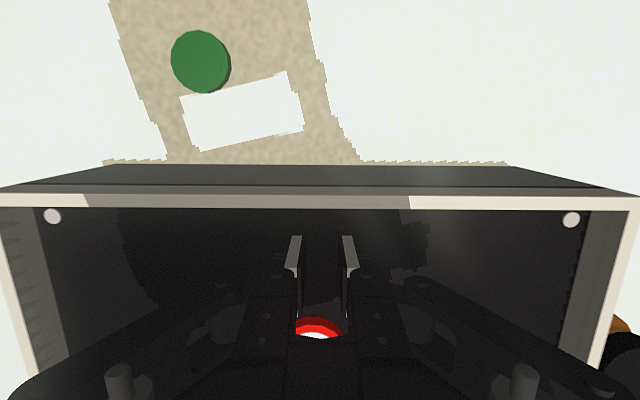

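Call:
send_rows:
  motion:
    - {"dx": 0,"dy": -4,"dz": 3,"rx": 0,"ry": 0,"rz": 0.006}
    - {"dx": -8,"dy": 0,"dz": 0,"rx": 0,"ry": 0,"rz": 0}
    - {"dx": -10,"dy": 0,"dz": 0,"rx": 0,"ry": 0,"rz": 0}
    - {"dx": -8,"dy": 0,"dz": 0,"rx": 0,"ry": 0,"rz": 0}
    - {"dx": -8,"dy": 0,"dz": 0,"rx": 0,"ry": 0,"rz": 0}

```text
t: 3.78
position: [496.0, 50.5, 78.1]
tool_rot: [180.0, 0.1, 166.5]
wrist_force: [-0.2, 0.5, -0.1]
grip_width: 0.194
```

Call:
send_rows:
  motion:
    - {"dx": -10,"dy": 0,"dz": 0,"rx": 0,"ry": 0,"rz": 0}
    - {"dx": -10,"dy": 0,"dz": 0,"rx": 0,"ry": 0,"rz": 0}
    - {"dx": -10,"dy": 0,"dz": 0,"rx": 0,"ry": 0,"rz": 0}
    - {"dx": -10,"dy": 0,"dz": 0,"rx": 0,"ry": 0,"rz": 0}
    - {"dx": -10,"dy": 0,"dz": 0,"rx": 0,"ry": 0,"rz": 0}

```text
t: 4.2
position: [544.3, 38.8, 77.6]
tool_rot: [180.0, 0.0, 166.5]
wrist_force: [-0.7, -0.2, 0.1]
grip_width: 0.191
```

```bash
cat >> h.py <<'E'
G=np.array([670,9.]);EX=np.array([.9726,-.2326]);EY=np.array([.2326,.9726])
def tog(p): d=np.asarray(p)[:2]-G;return np.array([d@EX,d@EY])
def tow(x,y): return G+x*EX+y*EY
E
cat > l.py <<'E'
import sys
from h import *
p,R,s=pose();print('tcp',p.round(1),np.round(s['tool_rot'],1),'gate',tog(p).round(1),'t',s['t'],np.round(s['wrist_force'],1))
out=[]
for n in sys.argv[2:]:
    f=imaging.grab_frame(n);im=f['image'][:,:,::-1]
    if n=='top': cr=cv2.resize(im[85:295,220:440],None,fx=2.5,fy=2.5)
    elif n=='scene': cr=cv2.resize(im[130:300,215:415],None,fx=2.5,fy=2.5)
    else: cr=im
    cv2.imwrite(f'pics/{sys.argv[1]}_{n}.png',cr)
    # colour segmentation of rims, deck-level
    hsv=cv2.cvtColor(im.copy(),cv2.COLOR_BGR2HSV)
    if n=='wrist': continue
    for k in ['lens_red','lens_blue','lens_yellow']:
        for r in finder.cut_out(k,f)[:4]:
            m=np.argwhere(r['pixels']);c=m.mean(0)[::-1]
            if len(m)>450: continue
            w=back(f,c,81)[:2]+(np.array([2,2.4]) if n=='top' else np.array([-1,-1.5]))
            print(n,k,round(r['confidence'],2),c.round(1),len(m),w.round(1),'gate',tog(w).round(1))
E
python3 l.py a top scene
```

```text
tcp [544.3  38.8  77.6] [180.    0.  166.5] gate [-129.2   -0.2] t 4.2 [-0.7 -0.2  0.1]
top lens_red 0.64 [218.9 303. ] 238 [333.7 215.5] gate [-375.1  122.6]
scene lens_red 0.64 [308.5 203.6] 190 [576.2  33. ] gate [-96.8   1.5]
scene lens_red 0.6 [442.8 227.2] 170 [392.  261.2] gate [-329.   180.6]
scene lens_blue 0.56 [294.2 186.1] 147 [569.7 -33.4] gate [-87.7 -64.6]
scene lens_yellow 0.54 [316.3 220.1] 221 [591.3  83. ] gate [-93.7  53.7]
```

View pics/a_scene.png

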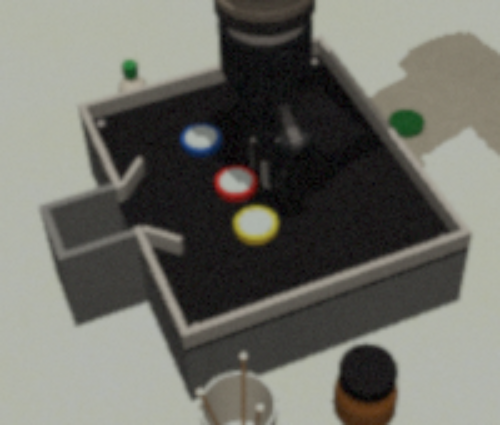

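View pics/a_top.png

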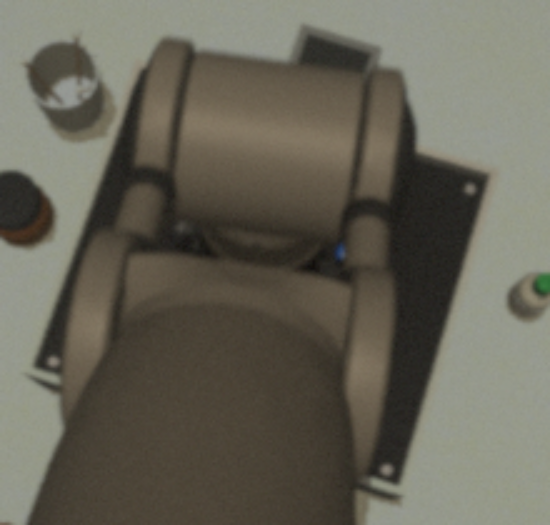

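Call:
send_rows:
  motion:
    - {"dx": -10,"dy": 0,"dz": 0,"rx": 0,"ry": 0,"rz": 0}
    - {"dx": -10,"dy": 0,"dz": 0,"rx": 0,"ry": 0,"rz": 0}
    - {"dx": -10,"dy": 0,"dz": 0,"rx": 0,"ry": 0,"rz": 0}
    - {"dx": -10,"dy": 0,"dz": 0,"rx": 0,"ry": 0,"rz": 0}
    - {"dx": -10,"dy": 0,"dz": 0,"rx": 0,"ry": 0,"rz": 0}

```text
t: 5.02
position: [591.9, 27.6, 77.4]
tool_rot: [180.0, -0.0, 166.5]
wrist_force: [0.6, -0.2, 0.2]
grip_width: 0.191
```

Call:
send_rows:
  motion:
    - {"dx": -10,"dy": 0,"dz": 0,"rx": 0,"ry": 0,"rz": 0}
    - {"dx": -10,"dy": 0,"dz": 0,"rx": 0,"ry": 0,"rz": 0}
    - {"dx": -10,"dy": 0,"dz": 0,"rx": 0,"ry": 0,"rz": 0}
    - {"dx": -8,"dy": 0,"dz": 0,"rx": 0,"ry": 0,"rz": 0}

```text
t: 5.35
position: [629.2, 18.6, 77.4]
tool_rot: [180.0, -0.0, 166.5]
wrist_force: [-0.8, -0.5, 0.2]
grip_width: 0.19
```

```bash
python3 l.py b scene
```

```text
tcp [629.2  18.6  77.4] [180.   -0.  166.5] gate [-42.   -0.2] t 5.35 [-0.8 -0.5  0.2]
scene lens_red 0.72 [272.9 214.4] 189 [656.5  11.9] gate [-13.8  -0.3]
scene lens_red 0.71 [376.8 179.4] 95 [402.4  67. ] gate [-273.7   -5.8]
scene lens_red 0.65 [442.8 227.4] 183 [392.5 261.6] gate [-328.7  181.2]
scene lens_blue 0.47 [297.8 185.7] 94 [562.4 -29.4] gate [-95.7 -62.4]
scene lens_yellow 0.52 [316.6 220.2] 232 [591.   83.6] gate [-94.2  54.1]
```

View pics/b_scene.png

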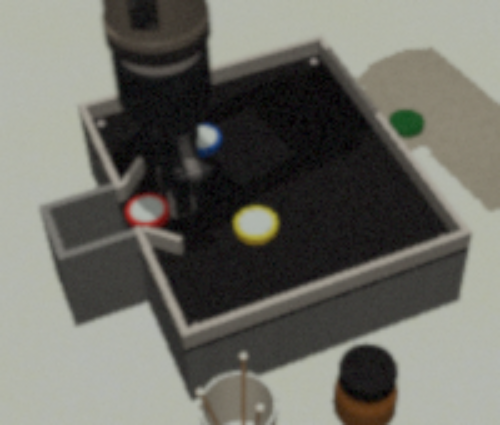

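Call:
send_rows:
  motion:
    - {"dx": -8,"dy": 0,"dz": 0,"rx": 0,"ry": 0,"rz": 0}
    - {"dx": -8,"dy": 0,"dz": 0,"rx": 0,"ry": 0,"rz": 0}
    - {"dx": -7,"dy": 0,"dz": 0,"rx": 0,"ry": 0,"rz": 0}
    - {"dx": 0,"dy": 0,"dz": 0,"rx": 0,"ry": 0,"rz": 0}

```text
t: 5.88
position: [651.8, 13.1, 77.4]
tool_rot: [180.0, 0.0, 166.5]
wrist_force: [-0.0, -0.3, 0.6]
grip_width: 0.189
```

```bash
python3 l.py c scene
```

```text
tcp [651.8  13.1  77.4] [180.    0.  166.5] gate [-18.6  -0.3] t 5.8833 [-0.  -0.3  0.6]
scene lens_red 0.7 [443.4 227.5] 207 [391.6 262.5] gate [-329.7  181.8]
scene lens_blue 0.48 [294.6 186.2] 166 [569.2 -32.6] gate [-88.3 -63.9]
scene lens_yellow 0.76 [316.6 220.4] 207 [591.2  83.9] gate [-94.   54.6]
```

View pics/c_scene.png

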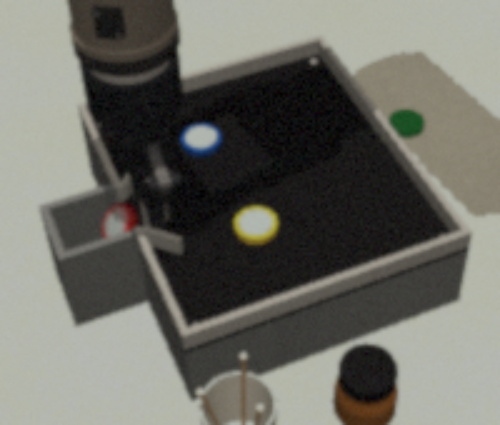

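```bash
cat > arc.py <<'E'
from h import *
import json
def rows(P,cur=None):
    """P list of (gx,gy,z,yaw) per row"""
    if cur is None:
        p,R,s=pose()
    else: p,R=np.r_[tow(*cur[:2]),cur[2]],Ro.from_euler('xyz',[180,0,cur[3]],degrees=True)
    for i,(x,y,z,yaw) in enumerate(P):
        q=np.r_[tow(x,y),z];T=Ro.from_euler('xyz',[180,0,yaw],degrees=True)
        d=R.inv().apply(q-p);rv=(R.inv()*T).as_rotvec()
        print(i,'dx %.1f dy %.1f dz %.1f rz %.3f'%(*d,rv[2]), 'rxy',rv[:2].round(3) if abs(rv[:2]).max()>.004 else '')
        p,R=q,T
def lin(a,b,n): return [tuple(np.array(a)+(np.array(b)-a)*(i+1)/n) for i in range(n)]
E
python3 - <<'E'
from arc import *
p,R,s=pose();g=tog(p)
a=(g[0],g[1],77.4,166.5)
P=lin(a,(g[0],g[1],127,166.5),2)+lin((g[0],g[1],127,166.5),(-94,104.5,127,76.55),13)
rows(P)
E
```

```text
0 dx 0.0 dy 0.0 dz -25.0 rz -0.000 rxy 
1 dx 0.0 dy 0.0 dz -24.8 rz 0.000 rxy 
2 dx 5.7 dy 8.0 dz 0.0 rz 0.121 rxy 
3 dx 6.6 dy 7.3 dz 0.0 rz 0.121 rxy 
4 dx 7.5 dy 6.4 dz 0.0 rz 0.121 rxy 
5 dx 8.2 dy 5.5 dz 0.0 rz 0.121 rxy 
6 dx 8.8 dy 4.5 dz 0.0 rz 0.121 rxy 
7 dx 9.3 dy 3.4 dz 0.0 rz 0.121 rxy 
8 dx 9.6 dy 2.2 dz 0.0 rz 0.121 rxy 
9 dx 9.8 dy 1.1 dz 0.0 rz 0.121 rxy 
10 dx 9.9 dy -0.1 dz -0.0 rz 0.121 rxy 
11 dx 9.8 dy -1.3 dz -0.0 rz 0.121 rxy 
12 dx 9.6 dy -2.5 dz -0.0 rz 0.121 rxy 
13 dx 9.2 dy -3.6 dz -0.0 rz 0.121 rxy 
14 dx 8.7 dy -4.7 dz -0.0 rz 0.121 rxy
```

Call:
send_rows:
  motion:
    - {"dx": 0,"dy": 0,"dz": -25,"rx": 0,"ry": 0,"rz": 0}
    - {"dx": 0,"dy": 0,"dz": -25,"rx": 0,"ry": 0,"rz": 0}
    - {"dx": 6,"dy": 8,"dz": 0,"rx": 0,"ry": 0,"rz": 0.121}
    - {"dx": 7,"dy": 7,"dz": 0,"rx": 0,"ry": 0,"rz": 0.121}
    - {"dx": 7,"dy": 6,"dz": 0,"rx": 0,"ry": 0,"rz": 0.121}

```text
t: 6.5
position: [639.2, 40.3, 128.0]
tool_rot: [180.0, 0.0, 145.3]
wrist_force: [-0.3, 0.6, -0.6]
grip_width: 0.189
```

Call:
send_rows:
  motion:
    - {"dx": 8,"dy": 5.5,"dz": 0,"rx": 0,"ry": 0,"rz": 0.121}
    - {"dx": 9,"dy": 4.5,"dz": 0,"rx": 0,"ry": 0,"rz": 0.121}
    - {"dx": 9,"dy": 3.5,"dz": 0,"rx": 0,"ry": 0,"rz": 0.121}
    - {"dx": 9.5,"dy": 2,"dz": 0,"rx": 0,"ry": 0,"rz": 0.121}
    - {"dx": 10,"dy": 1,"dz": 0,"rx": 0,"ry": 0,"rz": 0.121}

```text
t: 6.92
position: [620.7, 86.1, 127.4]
tool_rot: [-180.0, -0.0, 110.7]
wrist_force: [-0.7, 0.8, 0.6]
grip_width: 0.189
```

Call:
send_rows:
  motion:
    - {"dx": 10,"dy": 0,"dz": 0,"rx": 0,"ry": 0,"rz": 0.121}
    - {"dx": 10,"dy": -1,"dz": 0,"rx": 0,"ry": 0,"rz": 0.121}
    - {"dx": 10,"dy": -2.5,"dz": 0,"rx": 0,"ry": 0,"rz": 0.121}
    - {"dx": 9,"dy": -3.5,"dz": 0,"rx": 0,"ry": 0,"rz": 0.121}
    - {"dx": 9,"dy": -4.5,"dz": 0,"rx": 0,"ry": 0,"rz": 0.121}

```text
t: 7.33
position: [603.0, 132.9, 127.3]
tool_rot: [-180.0, 0.0, 76.0]
wrist_force: [1.4, -0.1, -0.6]
grip_width: 0.187
```

Call:
send_rows:
  motion:
    - {"dx": 0,"dy": 0,"dz": 0,"rx": 0,"ry": 0,"rz": 0}
    - {"dx": 0,"dy": 0,"dz": 0,"rx": 0,"ry": 0,"rz": 0}

```text
t: 7.5
position: [603.3, 132.8, 127.4]
tool_rot: [-180.0, 0.0, 76.6]
wrist_force: [0.9, 0.7, -0.1]
grip_width: 0.188
```

```bash
python3 l.py d scene top; python3 - <<'E'
from arc import *
rows(lin((0,0,0,0),(0,0,0,0),0)+[(-94,104.5,103,76.55),(-94,104.5,78,76.55)])
E
```

```text
tcp [603.3 132.8 127.4] [-180.     0.    76.6] gate [-93.6 104.8] t 7.5 [ 0.9  0.7 -0.1]
scene lens_red 0.73 [443.5 227.3] 174 [391.1 262.4] gate [-330.2  181.6]
scene lens_red 0.55 [376.9 179.2] 127 [401.6  66.7] gate [-274.5   -6.3]
scene lens_blue 0.71 [313.8 222. ] 80 [598.7  84.2] gate [-86.8  56.6]
top lens_red 0.8 [331.2 306.6] 295 [343.1  13.1] gate [-318.9  -72. ]
top lens_red 0.67 [348.9 127.2] 216 [685.7   3.5] gate [16.5 -1.7]
top lens_blue 0.66 [364.3 187.4] 320 [567.8 -33.5] gate [-89.5 -65.1]
top lens_yellow 0.68 [307.9 171.8] 158 [589.8  75.7] gate [-93.5  46.2]
0 dx 0.2 dy -1.0 dz 24.3 rz -0.003 rxy 
1 dx 0.0 dy -0.0 dz 25.0 rz 0.000 rxy
```

View pics/d_scene.png

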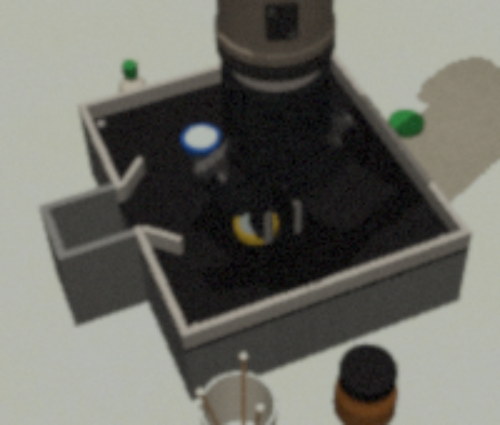

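View pics/d_top.png

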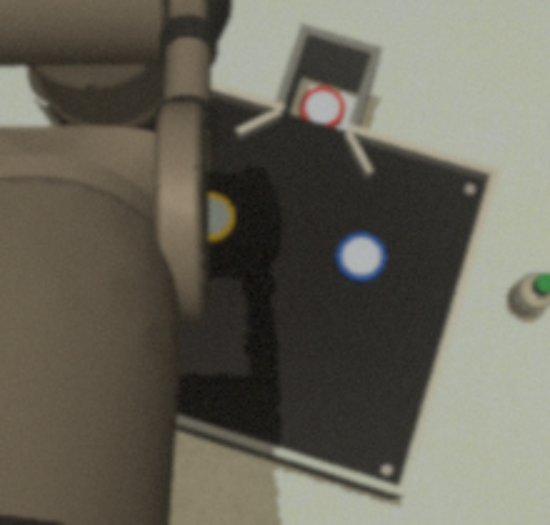

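```bash
python3 - <<'E'
from arc import *
D=28;Rr=54
def tcp(l,phi): return (l[0]-D*np.cos(np.radians(phi)),l[1]-D*np.sin(np.radians(phi)),78,phi-13.45+180)
L0=(-94,54.)
P=[(-94,104.5,103,76.55),(-94,104.5,78,76.55)]+lin((-94,104.5,78,76.55),(-94,82,78,76.55),3)
n=15
for i in range(1,n+1):
    ph=-90+90*i/n
    l=(L0[0]+Rr-Rr*np.cos(np.radians(90*i/n)) , Rr-Rr*np.sin(np.radians(90*i/n)))
    # arc: heading -90 at start, centre (L0x+R, R)
    P.append(tcp(l,ph))
P+=lin(P[-1],(-20,0,78,166.55),6)
rows(P,(-93.6,104.8,127.4,76.55))
for p in P[4:]: print(np.round(p,1))
E
```

```text
0 dx -0.3 dy -0.4 dz 24.4 rz 0.000 rxy 
1 dx 0.0 dy -0.0 dz 25.0 rz 0.000 rxy 
2 dx -7.5 dy 0.0 dz 0.0 rz 0.000 rxy 
3 dx -7.5 dy 0.0 dz 0.0 rz 0.000 rxy 
4 dx -7.5 dy 0.0 dz 0.0 rz 0.000 rxy 
5 dx -5.8 dy -2.6 dz -0.0 rz -0.105 rxy 
6 dx -5.8 dy -2.6 dz -0.0 rz -0.105 rxy 
7 dx -5.8 dy -2.6 dz -0.0 rz -0.105 rxy 
8 dx -5.8 dy -2.6 dz -0.0 rz -0.105 rxy 
9 dx -5.8 dy -2.6 dz -0.0 rz -0.105 rxy 
10 dx -5.8 dy -2.6 dz -0.0 rz -0.105 rxy 
11 dx -5.8 dy -2.6 dz -0.0 rz -0.105 rxy 
12 dx -5.8 dy -2.6 dz -0.0 rz -0.105 rxy 
13 dx -5.8 dy -2.6 dz -0.0 rz -0.105 rxy 
14 dx -5.8 dy -2.6 dz -0.0 rz -0.105 rxy 
15 dx -5.8 dy -2.6 dz -0.0 rz -0.105 rxy 
16 dx -5.8 dy -2.6 dz -0.0 rz -0.105 rxy 
17 dx -5.8 dy -2.6 dz -0.0 rz -0.105 rxy 
18 dx -5.8 dy -2.6 dz -0.0 rz -0.105 rxy 
19 dx -5.8 dy -2.6 dz -0.0 rz -0.105 rxy 
20 dx -8.0 dy 0.0 dz 0.0 rz 0.000 rxy 
21 dx -8.0 dy 0.0 dz 0.0 rz 0.000 rxy 
22 dx -8.0 dy 0.0 dz 0.0 rz 0.000 rxy 
23 dx -8.0 dy 0.0 dz 0.0 rz 0.000 rxy 
24 dx -8.0 dy 0.0 dz 0.0 rz 0.000 rxy 
25 dx -8.0 dy 0.0 dz 0.0 rz 0.000 rxy 
[-94.   82.   78.   76.6]
[-96.6  76.2  78.   82.6]
[-98.6  70.2  78.   88.6]
[-100.    63.9   78.    94.6]
[-100.7   57.6   78.   100.6]
[-100.8   51.2   78.   106.6]
[-100.1   44.9   78.   112.6]
[-98.9  38.7  78.  118.6]
[-96.9  32.6  78.  124.6]
[-94.4  26.8  78.  130.6]
[-91.2  21.2  78.  136.6]
[-87.5  16.1  78.  142.6]
[-83.3  11.3  78.  148.6]
[-78.6   7.   78.  154.6]
[-73.5   3.2  78.  160.6]
[-68.    0.   78.  166.6]
[-60.    0.   78.  166.6]
[-52.    0.   78.  166.6]
[-44.    0.   78.  166.6]
[-36.    0.   78.  166.6]
[-28.    0.   78.  166.6]
[-20.    0.   78.  166.6]
```

Call:
send_rows:
  motion:
    - {"dx": 0,"dy": 0,"dz": 25,"rx": 0,"ry": 0,"rz": 0}
    - {"dx": 0,"dy": 0,"dz": 25,"rx": 0,"ry": 0,"rz": 0}
    - {"dx": -7.5,"dy": 0,"dz": 0,"rx": 0,"ry": 0,"rz": 0}
    - {"dx": -7.5,"dy": 0,"dz": 0,"rx": 0,"ry": 0,"rz": 0}
    - {"dx": -7.5,"dy": 0,"dz": 0,"rx": 0,"ry": 0,"rz": 0}

```text
t: 8.32
position: [598.1, 110.1, 77.2]
tool_rot: [-180.0, 0.0, 76.4]
wrist_force: [0.2, 0.6, -0.9]
grip_width: 0.191
```

Call:
send_rows:
  motion:
    - {"dx": -6,"dy": -2.6,"dz": 0,"rx": 0,"ry": 0,"rz": -0.105}
    - {"dx": -5.8,"dy": -2.6,"dz": 0,"rx": 0,"ry": 0,"rz": -0.105}
    - {"dx": -5.8,"dy": -2.6,"dz": 0,"rx": 0,"ry": 0,"rz": -0.105}
    - {"dx": -5.8,"dy": -2.6,"dz": 0,"rx": 0,"ry": 0,"rz": -0.105}
    - {"dx": -5.8,"dy": -2.6,"dz": 0,"rx": 0,"ry": 0,"rz": -0.105}

```text
t: 8.73
position: [584.4, 81.3, 77.6]
tool_rot: [180.0, -0.0, 106.7]
wrist_force: [0.5, 0.2, 0.3]
grip_width: 0.194
```

```bash
python3 l.py e scene top
```

```text
tcp [584.4  81.3  77.6] [180.   -0.  106.7] gate [-100.1   50.4] t 8.7333 [0.5 0.2 0.3]
scene lens_red 0.65 [442.8 227.5] 182 [392.6 261.7] gate [-328.5  181.3]
scene lens_blue 0.49 [294.1 186.4] 142 [570.5 -32.8] gate [-87.1 -63.8]
scene lens_yellow 0.55 [304.1 216.8] 45 [606.7  59.3] gate [-73.3  34.2]
top lens_red 0.5 [353.5 128.6] 75 [683.5  -5.8] gate [ 16.5 -11.2]
top lens_red 0.49 [333.  306.4] 216 [343.6   9.9] gate [-317.6  -75.1]
top lens_blue 0.71 [364.3 187.6] 327 [567.3 -33.5] gate [-90.  -65.2]
```

View pics/e_scene.png

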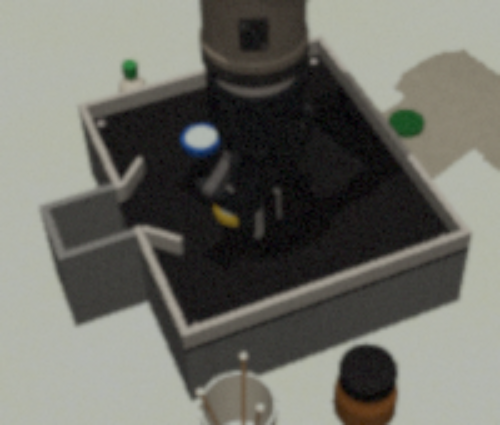

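Call:
send_rows:
  motion:
    - {"dx": -5.8,"dy": -2.6,"dz": 0,"rx": 0,"ry": 0,"rz": -0.105}
    - {"dx": -5.8,"dy": -2.6,"dz": 0,"rx": 0,"ry": 0,"rz": -0.105}
    - {"dx": -5.8,"dy": -2.6,"dz": 0,"rx": 0,"ry": 0,"rz": -0.105}
    - {"dx": -5.8,"dy": -2.6,"dz": 0,"rx": 0,"ry": 0,"rz": -0.105}
    - {"dx": -5.8,"dy": -2.6,"dz": 0,"rx": 0,"ry": 0,"rz": -0.105}

```text
t: 9.55
position: [587.0, 50.8, 77.3]
tool_rot: [180.0, -0.0, 136.8]
wrist_force: [0.1, -1.1, -0.4]
grip_width: 0.19
```

Call:
send_rows:
  motion:
    - {"dx": -5.8,"dy": -2.6,"dz": 0,"rx": 0,"ry": 0,"rz": -0.105}
    - {"dx": -5.8,"dy": -2.6,"dz": 0,"rx": 0,"ry": 0,"rz": -0.105}
    - {"dx": -5.8,"dy": -2.6,"dz": 0,"rx": 0,"ry": 0,"rz": -0.105}
    - {"dx": -5.8,"dy": -2.6,"dz": 0,"rx": 0,"ry": 0,"rz": -0.105}
    - {"dx": -5.8,"dy": -2.6,"dz": 0,"rx": 0,"ry": 0,"rz": -0.105}

```text
t: 9.97
position: [604.9, 24.8, 77.3]
tool_rot: [180.0, -0.0, 166.9]
wrist_force: [-0.4, -0.3, 0.7]
grip_width: 0.188
```

```bash
python3 l.py f scene
```

```text
tcp [604.9  24.8  77.3] [180.   -0.  166.9] gate [-67.    0.2] t 9.9667 [-0.4 -0.3  0.7]
scene lens_red 0.7 [377.  179.3] 118 [401.7  67. ] gate [-274.4   -6. ]
scene lens_red 0.51 [442.7 227.3] 174 [392.4 261.2] gate [-328.7  180.7]
scene lens_yellow 0.64 [283.7 211.6] 213 [633.4  19.5] gate [-38.1   1.7]
```

View pics/f_scene.png

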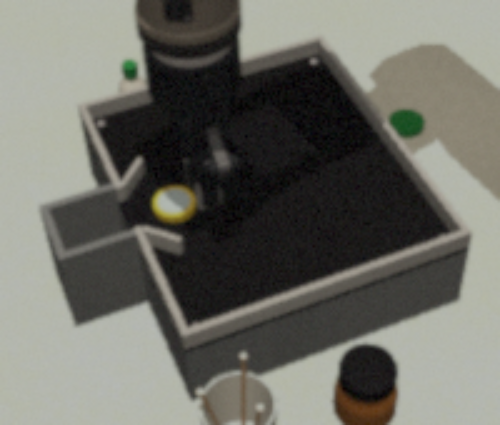

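Yellow is nested in the fingers and centred on the gate (picture 175,203). Push 48 mm straight on.

Call:
send_rows:
  motion:
    - {"dx": -8,"dy": 0,"dz": 0,"rx": 0,"ry": 0,"rz": 0.004}
    - {"dx": -8,"dy": 0,"dz": 0,"rx": 0,"ry": 0,"rz": 0}
    - {"dx": -8,"dy": 0,"dz": 0,"rx": 0,"ry": 0,"rz": 0}
    - {"dx": -8,"dy": 0,"dz": 0,"rx": 0,"ry": 0,"rz": 0}
    - {"dx": -8,"dy": 0,"dz": 0,"rx": 0,"ry": 0,"rz": 0}

```text
t: 10.58
position: [644.8, 15.3, 77.3]
tool_rot: [180.0, 0.0, 166.3]
wrist_force: [-0.2, -0.8, -0.2]
grip_width: 0.188
```

Call:
send_rows:
  motion:
    - {"dx": -8,"dy": 0,"dz": 0,"rx": 0,"ry": 0,"rz": 0}
    - {"dx": 0,"dy": 0,"dz": 0,"rx": 0,"ry": 0,"rz": 0}
    - {"dx": 0,"dy": 0,"dz": 0,"rx": 0,"ry": 0,"rz": 0}

```text
t: 10.83
position: [651.9, 13.5, 77.0]
tool_rot: [180.0, -0.0, 166.3]
wrist_force: [-0.2, 0.2, 0.1]
grip_width: 0.188
```

```bash
python3 l.py g scene
```

```text
tcp [651.9  13.5  77. ] [180.   -0.  166.3] gate [-18.7   0.1] t 10.8333 [-0.2  0.2  0.1]
scene lens_red 0.59 [377.  178.7] 150 [400.3  65.5] gate [-275.5   -7.8]
scene lens_red 0.45 [442.9 227.1] 156 [391.8 261.2] gate [-329.2  180.6]
scene lens_blue 0.75 [294.6 186. ] 177 [568.9 -33. ] gate [-88.6 -64.3]
```

View pics/g_scene.png

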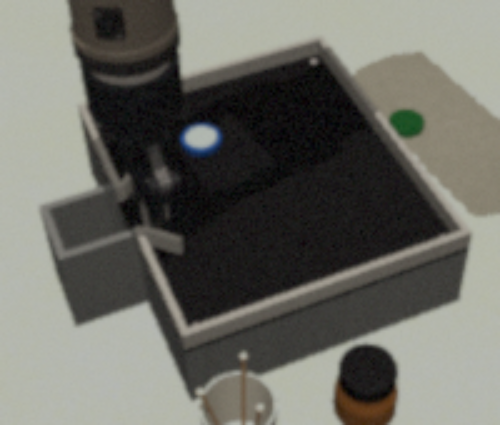

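```bash
python3 - <<'E'
from arc import *
a=(-18.7,.1,127,166.3)
rows([(-18.7,.1,102,166.3),a]+lin(a,(-89.3,-114.7,127,76.55),13),(-18.7,.1,77,166.3))
print()
D=28;Rr=58
def tcp(l,phi): return (l[0]-D*np.cos(np.radians(phi)),l[1]-D*np.sin(np.radians(phi)),78,phi-13.45)
P=lin((-89.3,-114.7,78,76.55),(-89.3,-58-28,78,76.55),4)
n=15
for i in range(1,n+1):
    u=np.radians(90*i/n)
    P.append(tcp((-89.3+Rr-Rr*np.cos(u),-Rr+Rr*np.sin(u)),90-90*i/n))
P+=lin(P[-1],(-20,0,78,-13.45),5)
rows(P,(-89.3,-114.7,78,76.55))
print(np.round(P,1)[[3,8,13,18,-1]])
E
```

```text
0 dx -0.0 dy 0.0 dz -25.0 rz 0.000 rxy 
1 dx -0.0 dy 0.0 dz -25.0 rz 0.000 rxy 
2 dx 5.4 dy -8.9 dz -0.0 rz 0.120 rxy 
3 dx 4.3 dy -9.4 dz -0.0 rz 0.120 rxy 
4 dx 3.1 dy -9.9 dz -0.0 rz 0.120 rxy 
5 dx 1.9 dy -10.2 dz -0.0 rz 0.120 rxy 
6 dx 0.7 dy -10.3 dz -0.0 rz 0.120 rxy 
7 dx -0.6 dy -10.4 dz -0.0 rz 0.120 rxy 
8 dx -1.8 dy -10.2 dz -0.0 rz 0.120 rxy 
9 dx -3.0 dy -9.9 dz -0.0 rz 0.120 rxy 
10 dx -4.2 dy -9.5 dz -0.0 rz 0.120 rxy 
11 dx -5.3 dy -8.9 dz -0.0 rz 0.120 rxy 
12 dx -6.3 dy -8.2 dz -0.0 rz 0.120 rxy 
13 dx -7.3 dy -7.4 dz -0.0 rz 0.120 rxy 
14 dx -8.1 dy -6.5 dz -0.0 rz 0.120 rxy 

0 dx 7.2 dy -0.0 dz -0.0 rz 0.000 rxy 
1 dx 7.2 dy -0.0 dz -0.0 rz 0.000 rxy 
2 dx 7.2 dy -0.0 dz -0.0 rz 0.000 rxy 
3 dx 7.2 dy -0.0 dz -0.0 rz 0.000 rxy 
4 dx 6.2 dy -2.6 dz -0.0 rz 0.105 rxy 
5 dx 6.2 dy -2.6 dz -0.0 rz 0.105 rxy 
6 dx 6.2 dy -2.6 dz -0.0 rz 0.105 rxy 
7 dx 6.2 dy -2.6 dz -0.0 rz 0.105 rxy 
8 dx 6.2 dy -2.6 dz -0.0 rz 0.105 rxy 
9 dx 6.2 dy -2.6 dz -0.0 rz 0.105 rxy 
10 dx 6.2 dy -2.6 dz -0.0 rz 0.105 rxy 
11 dx 6.2 dy -2.6 dz -0.0 rz 0.105 rxy 
12 dx 6.2 dy -2.6 dz -0.0 rz 0.105 rxy 
13 dx 6.2 dy -2.6 dz -0.0 rz 0.105 rxy 
14 dx 6.2 dy -2.6 dz -0.0 rz 0.105 rxy 
15 dx 6.2 dy -2.6 dz -0.0 rz 0.105 rxy 
16 dx 6.2 dy -2.6 dz -0.0 rz 0.105 rxy 
17 dx 6.2 dy -2.6 dz -0.0 rz 0.105 rxy 
18 dx 6.2 dy -2.6 dz -0.0 rz 0.105 rxy 
19 dx 7.9 dy -0.0 dz -0.0 rz 0.000 rxy 
20 dx 7.9 dy -0.0 dz -0.0 rz 0.000 rxy 
21 dx 7.9 dy -0.0 dz -0.0 rz 0.000 rxy 
22 dx 7.9 dy -0.0 dz -0.0 rz 0.000 rxy 
23 dx 7.9 dy -0.0 dz -0.0 rz 0.000 rxy 
[[-89.3 -86.   78.   76.6]
 [-95.5 -53.2  78.   46.6]
 [-84.5 -21.8  78.   16.6]
 [-59.3   0.   78.  -13.4]
 [-20.    0.   78.  -13.4]]
```

Call:
send_rows:
  motion:
    - {"dx": 0,"dy": 0,"dz": -25,"rx": 0,"ry": 0,"rz": 0}
    - {"dx": 0,"dy": 0,"dz": -25,"rx": 0,"ry": 0,"rz": 0}
    - {"dx": 5.5,"dy": -9,"dz": 0,"rx": 0,"ry": 0,"rz": 0.12}
    - {"dx": 4.5,"dy": -9.5,"dz": 0,"rx": 0,"ry": 0,"rz": 0.12}
    - {"dx": 3,"dy": -10,"dz": 0,"rx": 0,"ry": 0,"rz": 0.12}

```text
t: 11.45
position: [628.9, -8.7, 128.0]
tool_rot: [180.0, 0.1, 145.4]
wrist_force: [0.9, -0.1, 0.3]
grip_width: 0.19
```

Call:
send_rows:
  motion:
    - {"dx": 2,"dy": -10,"dz": 0,"rx": 0,"ry": 0,"rz": 0.12}
    - {"dx": 0.5,"dy": -10.5,"dz": 0,"rx": 0,"ry": 0,"rz": 0.12}
    - {"dx": -0.5,"dy": -10.5,"dz": 0,"rx": 0,"ry": 0,"rz": 0.12}
    - {"dx": -2,"dy": -10,"dz": 0,"rx": 0,"ry": 0,"rz": 0.12}
    - {"dx": -3,"dy": -10,"dz": 0,"rx": 0,"ry": 0,"rz": 0.12}

```text
t: 11.87
position: [592.2, -45.8, 127.5]
tool_rot: [180.0, 0.0, 111.0]
wrist_force: [-0.0, -1.2, 0.4]
grip_width: 0.188
```

Call:
send_rows:
  motion:
    - {"dx": -4,"dy": -9.5,"dz": 0,"rx": 0,"ry": 0,"rz": 0.12}
    - {"dx": -5.5,"dy": -9,"dz": 0,"rx": 0,"ry": 0,"rz": 0.12}
    - {"dx": -6.5,"dy": -8,"dz": 0,"rx": 0,"ry": 0,"rz": 0.12}
    - {"dx": -7.5,"dy": -7.5,"dz": 0,"rx": 0,"ry": 0,"rz": 0.12}
    - {"dx": -8,"dy": -6.5,"dz": 0,"rx": 0,"ry": 0,"rz": 0.12}

```text
t: 12.28
position: [555.6, -82.9, 127.5]
tool_rot: [180.0, -0.0, 76.7]
wrist_force: [-1.0, 0.1, 0.1]
grip_width: 0.191
```

Call:
send_rows:
  motion:
    - {"dx": 0,"dy": 0,"dz": 0,"rx": 0,"ry": 0,"rz": 0}
    - {"dx": 0,"dy": 0,"dz": 0,"rx": 0,"ry": 0,"rz": 0}

```text
t: 12.45
position: [556.1, -82.8, 127.6]
tool_rot: [180.0, -0.0, 77.1]
wrist_force: [0.4, 0.4, 0.1]
grip_width: 0.191
```

```bash
python3 l.py h scene wrist
```

```text
tcp [556.1 -82.8 127.6] [180.   -0.   77.1] gate [ -89.4 -115.8] t 12.45 [0.4 0.4 0.1]
scene lens_red 0.7 [442.9 227.4] 177 [392.2 261.7] gate [-328.9  181.2]
scene lens_blue 0.62 [294.7 186.1] 173 [568.9 -32.5] gate [-88.7 -63.9]
```

View pics/h_wrist.png

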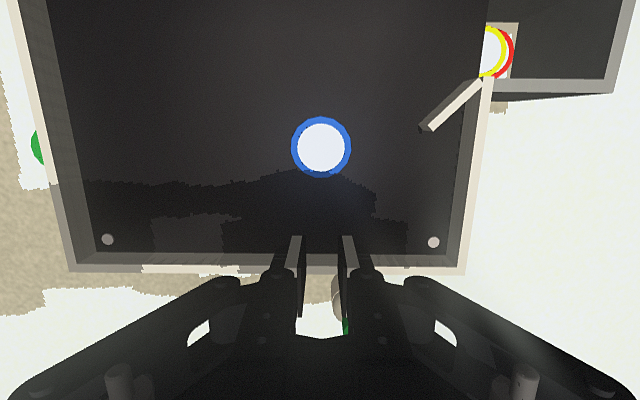

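Call:
send_rows:
  motion:
    - {"dx": 0,"dy": 0,"dz": 25,"rx": 0,"ry": 0,"rz": 0.009}
    - {"dx": 0,"dy": 0,"dz": 25,"rx": 0,"ry": 0,"rz": 0}
    - {"dx": 7.5,"dy": 0,"dz": 0,"rx": 0,"ry": 0,"rz": 0}
    - {"dx": 7.5,"dy": 0,"dz": 0,"rx": 0,"ry": 0,"rz": 0}
    - {"dx": 7.5,"dy": 0,"dz": 0,"rx": 0,"ry": 0,"rz": 0}

```text
t: 13.12
position: [561.6, -60.2, 77.2]
tool_rot: [-180.0, -0.0, 76.5]
wrist_force: [0.2, -0.2, -0.2]
grip_width: 0.19
```

Call:
send_rows:
  motion:
    - {"dx": 7.5,"dy": 0,"dz": 0,"rx": 0,"ry": 0,"rz": 0}
    - {"dx": 6.2,"dy": -2.6,"dz": 0,"rx": 0,"ry": 0,"rz": 0.105}
    - {"dx": 6.2,"dy": -2.6,"dz": 0,"rx": 0,"ry": 0,"rz": 0.105}
    - {"dx": 6.2,"dy": -2.6,"dz": 0,"rx": 0,"ry": 0,"rz": 0.105}
    - {"dx": 6.2,"dy": -2.6,"dz": 0,"rx": 0,"ry": 0,"rz": 0.105}

```text
t: 13.53
position: [563.1, -25.8, 77.5]
tool_rot: [-180.0, -0.0, 52.2]
wrist_force: [0.0, 0.2, 0.5]
grip_width: 0.189
```

```bash
python3 l.py i wrist
```

```text
tcp [563.1 -25.8  77.5] [-180.    -0.    52.2] gate [-95.8 -58.7] t 13.5333 [0.  0.2 0.5]
```

View pics/i_wrist.png

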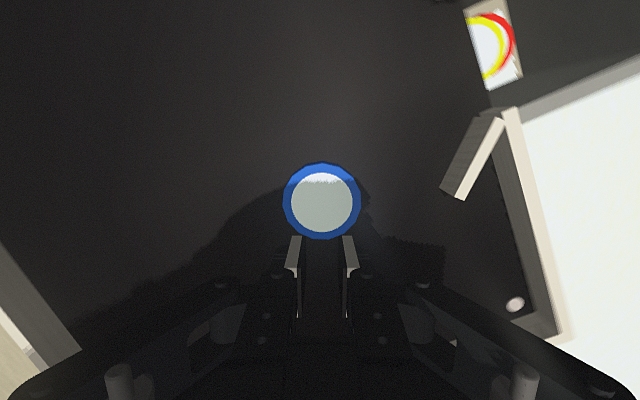

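Call:
send_rows:
  motion:
    - {"dx": 6.2,"dy": -2.6,"dz": 0,"rx": 0,"ry": 0,"rz": 0.105}
    - {"dx": 6.2,"dy": -2.6,"dz": 0,"rx": 0,"ry": 0,"rz": 0.105}
    - {"dx": 6.2,"dy": -2.6,"dz": 0,"rx": 0,"ry": 0,"rz": 0.105}
    - {"dx": 6.2,"dy": -2.6,"dz": 0,"rx": 0,"ry": 0,"rz": 0.105}
    - {"dx": 6.2,"dy": -2.6,"dz": 0,"rx": 0,"ry": 0,"rz": 0.105}

```text
t: 14.0
position: [578.2, 3.5, 77.5]
tool_rot: [-180.0, 0.0, 22.2]
wrist_force: [-0.1, -0.8, 0.4]
grip_width: 0.191
```

Call:
send_rows:
  motion:
    - {"dx": 6.2,"dy": -2.6,"dz": 0,"rx": 0,"ry": 0,"rz": 0.105}
    - {"dx": 6.2,"dy": -2.6,"dz": 0,"rx": 0,"ry": 0,"rz": 0.105}
    - {"dx": 6.2,"dy": -2.6,"dz": 0,"rx": 0,"ry": 0,"rz": 0.105}
    - {"dx": 6.2,"dy": -2.6,"dz": 0,"rx": 0,"ry": 0,"rz": 0.105}
    - {"dx": 6.2,"dy": -2.6,"dz": 0,"rx": 0,"ry": 0,"rz": 0.105}

```text
t: 14.42
position: [606.2, 21.7, 77.4]
tool_rot: [-180.0, 0.0, -7.8]
wrist_force: [-0.8, 0.6, -0.1]
grip_width: 0.192
```

```bash
python3 l.py j wrist; python3 -c "
from arc import *
rows([(-58,0,77.5,-13.45),(-20,0,77.5,-13.45)])"
```

```text
tcp [606.2  21.7  77.4] [-180.     0.    -7.8] gate [-65.   -2.5] t 14.4167 [-0.8  0.6 -0.1]
0 dx 6.0 dy -1.5 dz 0.0 rz 0.092 rxy 
1 dx 38.0 dy -0.0 dz -0.0 rz 0.000 rxy
```

View pics/j_wrist.png

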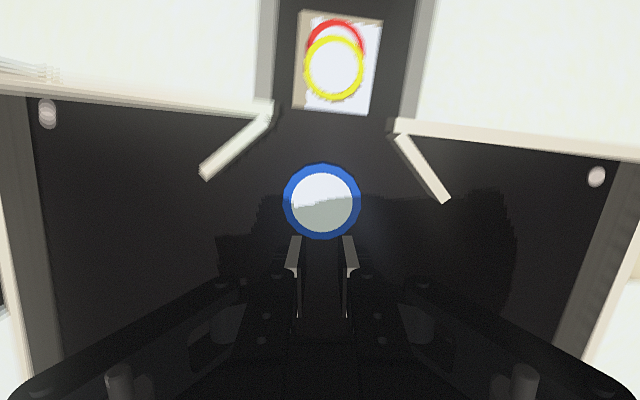

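Call:
send_rows:
  motion:
    - {"dx": 6,"dy": -2,"dz": 0,"rx": 0,"ry": 0,"rz": 0.095}
    - {"dx": 8,"dy": 0,"dz": 0,"rx": 0,"ry": 0,"rz": 0}
    - {"dx": 8,"dy": 0,"dz": 0,"rx": 0,"ry": 0,"rz": 0}
    - {"dx": 8,"dy": 0,"dz": 0,"rx": 0,"ry": 0,"rz": 0}
    - {"dx": 8,"dy": 0,"dz": 0,"rx": 0,"ry": 0,"rz": 0}

```text
t: 14.88
position: [644.2, 14.5, 77.4]
tool_rot: [-180.0, -0.0, -12.9]
wrist_force: [-0.2, -0.5, -0.3]
grip_width: 0.192
```

Call:
send_rows:
  motion:
    - {"dx": 7,"dy": 0,"dz": 0,"rx": 0,"ry": 0,"rz": 0}
    - {"dx": 0,"dy": 0,"dz": 0,"rx": 0,"ry": 0,"rz": 0}
    - {"dx": 0,"dy": 0,"dz": 0,"rx": 0,"ry": 0,"rz": 0}

```text
t: 15.13
position: [650.4, 13.0, 77.1]
tool_rot: [-180.0, 0.0, -13.1]
wrist_force: [-0.3, 0.3, 0.0]
grip_width: 0.188
```

```bash
python3 l.py k wrist
```

```text
tcp [650.4  13.   77.1] [-180.     0.   -13.1] gate [-20.   -0.7] t 15.1333 [-0.3  0.3  0. ]
```

View pics/k_wrist.png

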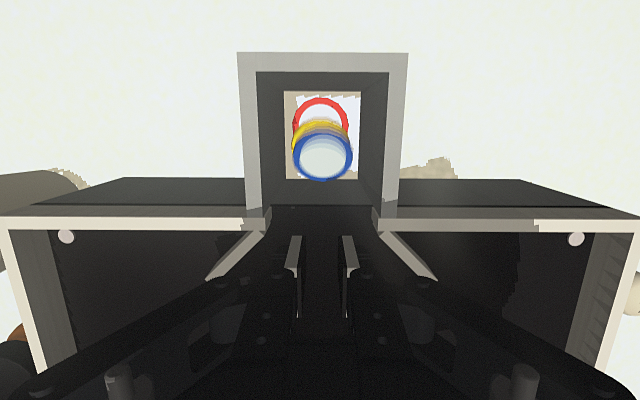

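All three are in the slot. I'll lift clear and check once more.

Call:
send_rows:
  motion:
    - {"dx": 0,"dy": 0,"dz": -25,"rx": 0,"ry": 0,"rz": 0}
    - {"dx": 0,"dy": 0,"dz": -25,"rx": 0,"ry": 0,"rz": 0}
    - {"dx": -30,"dy": 0,"dz": -25,"rx": 0,"ry": 0,"rz": 0}
    - {"dx": -30,"dy": 0,"dz": -25,"rx": 0,"ry": 0,"rz": 0}
    - {"dx": -30,"dy": 0,"dz": -25,"rx": 0,"ry": 0,"rz": 0}

```text
t: 15.6
position: [560.9, 34.0, 202.9]
tool_rot: [180.0, 0.1, -13.1]
wrist_force: [1.1, 0.2, -0.2]
grip_width: 0.196
```

Call:
send_rows:
  motion:
    - {"dx": -30,"dy": 0,"dz": -10,"rx": 0,"ry": 0,"rz": 0}
    - {"dx": 0,"dy": 0,"dz": 0,"rx": 0,"ry": 0,"rz": 0}
    - {"dx": 0,"dy": 0,"dz": 0,"rx": 0,"ry": 0,"rz": 0}
    - {"dx": 0,"dy": 0,"dz": 0,"rx": 0,"ry": 0,"rz": 0}
    - {"dx": 0,"dy": 0,"dz": 0,"rx": 0,"ry": 0,"rz": 0}

```text
t: 16.02
position: [533.8, 40.3, 211.6]
tool_rot: [180.0, 0.0, -13.2]
wrist_force: [-0.3, -0.4, 0.1]
grip_width: 0.19
```

```bash
python3 l.py m wrist scene
```

```text
tcp [533.8  40.3 211.6] [180.    0.  -13.2] gate [-139.7   -1.2] t 16.0167 [-0.3 -0.4  0.1]
scene lens_red 0.6 [442.9 227.2] 149 [391.9 261.4] gate [-329.1  180.8]
scene lens_red 0.58 [376.8 179.1] 107 [401.7  66.2] gate [-274.2   -6.7]
```

View pics/m_wrist.png

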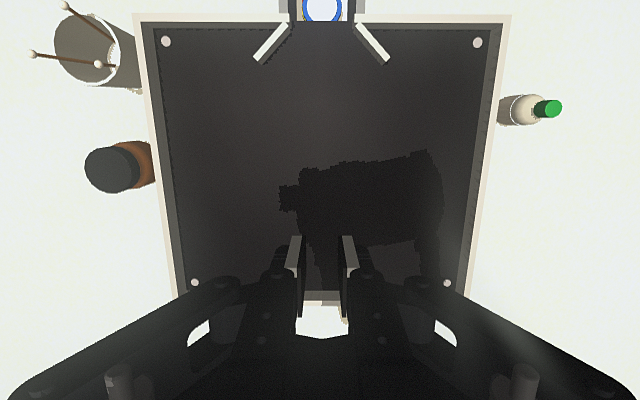

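View pics/m_scene.png

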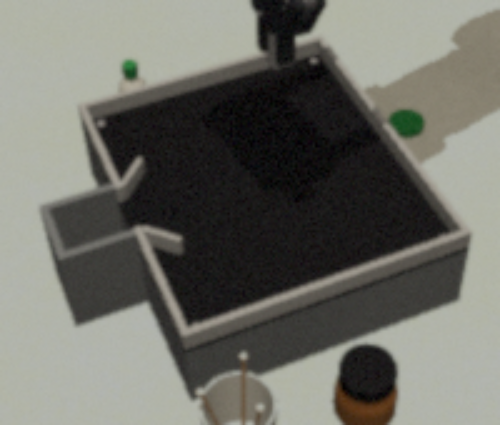

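The deck is empty, blue shows in the slot (wrist picture 322,8), and the cup, bottle and jar are standing where they were.

```bash
python3 -c "
from workcell import ticket;print(ticket.hand_in())"
```

```text
the job is handed in; nothing more can be done
None
```

I swept the red, yellow and blue lenses one at a time through the gate with the nearly closed fingertips. All three are in the slot, and I handed the job in at about 16 s of the 56 s allowed.

**Last checks:**
- **Slot:** the wrist picture taken right after the last push showed all three lenses lying in the slot.
- **After lifting clear:** the deck was empty, and the cup, bottle and jar stood where they were. The brown and green look-alikes were also undisturbed.
- **One lens at a time:** no other lens came near the one in the gate. The next lens was still at its starting place each time.
- **Forces:** the wrist force readings stayed below about 2 N.

**Disagreement between cameras:** the top and scene cameras differed by up to about 6 mm on the tray's place. I used a middle value, checked against two tray screws seen in the wrist camera, and all three pushes stayed centred on the gate.

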